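# Set and check fragile flasks in a sprung tray

### The job

Set the large round flask gently into the wide pocket of the checking tray: the pockets stand at unknown heights, so lower it until you feel it rest there before you let go. Once it stands free, press lightly down on its cap until the sprung pocket is fully down, then let it rise again; only then do the same with the small flask and the narrow pocket. Leave both upright in their pockets, and leave the other things alone.

Things in the scene. Friction and masses are not known exactly. Their poses are not given: they have to be found in the camera images.
- large_flask: The larger fragile white ceramic scent flask: a 56 mm ball on a flat foot 20 mm across, with an upright cylindrical black cap 24 mm across on top. Starts standing on the table. Origin: centre of its underside, z up through the cap. Ball centre 26 mm up; the cap's sides run from 52 to 84 mm up and its top is flat. About 120 g. Lift it by the cap. Seated in its pocket its underside lies about 4 mm below the pocket's rim. More than 20 N against the tray breaks it.
- small_flask: The smaller fragile white ceramic scent flask: a 44 mm ball on a flat foot 18 mm across, with an upright cylindrical black cap 20 mm across on top. Starts standing on the table. Origin: centre of its underside, z up through the cap. Ball centre 20 mm up; the cap's sides run from 40 to 72 mm up and its top is flat. About 80 g. Lift it by the cap. Seated in its pocket its underside lies about 3 mm below the pocket's rim. More than 20 N against the tray breaks it.
- tray: checking tray, a low grey housing with aluminium top, 120 (x) x 250 (y) x 45 mm high, fixed to the table. Origin: centre of its underside. Its two pockets stand on top, 65 mm either side of the middle along its y.
- wide_pocket (a point): point on the upright axis of the wider pocket (for the larger flask), on the tray's top face (65 mm along the tray's y), fixed to the tray. The pocket is a round grey dish with an open dimple, about 34 mm across inside its rim, 42 mm outside, on a stem. How high the stem is set is NOT measured and differs each time: the rim stands 21 to 54 mm above this point. The stem does not yield; only the dish and the stop below it are sprung.
- narrow_pocket (a point): point on the upright axis of the narrower pocket (for the smaller flask), on the tray's top face (-65 mm along the tray's y), fixed to the tray. The pocket is a round grey dish with an open dimple, about 26 mm across inside its rim, 34 mm outside, on a stem. How high the stem is set is NOT measured and differs each time: the rim stands 21 to 54 mm above this point. The stem does not yield; only the dish and the stop below it are sprung.
- wide_cup (a joint): downward travel of the wider pocket's sprung dish, m: 0 up (where its spring returns it), 0.006 fully down. It begins to yield under about 3.5 N and is fully down at about 6 N, the flask's own weight (about 1 N, which does not move it) included; there it meets a cushioned stop that gives about 1 mm more (not counted in this value) for each further 2.5 N.
- narrow_cup (a joint): downward travel of the narrower pocket's sprung dish, m: 0 up (where its spring returns it), 0.006 fully down. It begins to yield under about 3.5 N and is fully down at about 6 N, the flask's own weight (about 1 N, which does not move it) included; there it meets a cushioned stop that gives about 1 mm more (not counted in this value) for each further 2.5 N.
- cologne: bystander: tall white cologne bottle, 50x86x216 mm. Origin: centre of its underside.
- lotion: bystander: white lotion pump bottle with black pump, 70x70x200 mm. Origin: centre of its underside.
- tape_roll: bystander: roll of brown tape lying flat, 96x95x48 mm. Origin: centre of its underside.
There are look-alikes about, which are no part of the job. What is shaped like the small_flask but yellow is not meant.

How it is judged:
On the way, in this order (a step that is already met when the one before it is completed fails the run):
1. the large flask touches down in the wide pocket while it is still held (horizontal distance between large_flask and wide_pocket below 0.008 m and contact force between large_flask and tray above 0.2 N and contact force between the fingers and large_flask above 0.3 N), for 0.1 s.
2. the large flask is let go and stands upright in the wide pocket, pocket up (horizontal distance between large_flask and wide_pocket below 0.006 m and angle between large_flask's own z axis and vertical below 0.2 rad and height (world z) of large_flask above 0.035 m and contact force between each of the arm, the fingers and large_flask below 0.05 N and contact force between large_flask and tray above 0.2 N and value of joint wide_cup below 0.002 m), for 0.2 s.
3. the wide pocket, with the large flask in it, is pressed right down (horizontal distance between large_flask and wide_pocket below 0.006 m and angle between large_flask's own z axis and vertical below 0.2 rad and height (world z) of large_flask above 0.035 m and value of joint wide_cup above 0.005 m and contact force between the fingers and large_flask above 0.3 N), for 0.05 s.
4. the small flask touches down in the narrow pocket while it is still held (horizontal distance between small_flask and narrow_pocket below 0.008 m and contact force between small_flask and tray above 0.2 N and contact force between the fingers and small_flask above 0.3 N), for 0.1 s.
5. the small flask is let go and stands upright in the narrow pocket, pocket up (horizontal distance between small_flask and narrow_pocket below 0.006 m and angle between small_flask's own z axis and vertical below 0.2 rad and height (world z) of small_flask above 0.035 m and contact force between each of the arm, the fingers and small_flask below 0.05 N and contact force between small_flask and tray above 0.2 N and value of joint narrow_cup below 0.002 m), for 0.2 s.
6. the narrow pocket, with the small flask in it, is pressed right down (horizontal distance between small_flask and narrow_pocket below 0.006 m and angle between small_flask's own z axis and vertical below 0.2 rad and height (world z) of small_flask above 0.035 m and value of joint narrow_cup above 0.005 m and contact force between the fingers and small_flask above 0.3 N), for 0.05 s.
At the end, for the whole second after the job is handed in: The large flask rests in the wide pocket and the small one in the narrow pocket, released and at rest, each within 6 mm of its pocket's axis and 0.2 rad of upright, with the pocket sprung back up (travel under 2 mm) (horizontal distance between large_flask and wide_pocket below 0.006 m and angle between each of large_flask, small_flask's own z axis and vertical below 0.2 rad and height (world z) of each of large_flask, small_flask above 0.035 m and value of joint each of wide_cup, narrow_cup below 0.002 m and contact force between each of large_flask, small_flask and tray above 0.2 N and linear speed of each of large_flask, small_flask below 0.03 m/s and horizontal distance between small_flask and narrow_pocket below 0.006 m); the robot touches nothing.
It fails at once if a flask is pressed against the tray with more than 20 N (contact force between any of large_flask, small_flask and tray above 20 N).
It fails at once if a flask is tipped over (angle between any of large_flask, small_flask's own z axis and vertical above 0.6 rad).
It fails at once if a bystander is pushed by more than 30 mm or tipped (distance of any of cologne, lotion, tape_roll from where it was at the start of the episode above 0.03 m or angle between any of cologne, lotion, tape_roll's own z axis and vertical above 0.3 rad).
It also fails if it takes over 72 s, if anything falls off the work surface, if the arm or the gripper's body presses on something with over 40 N, if the wrist force passes 120 N, or if a joint passes its speed limit or range.

### The arm

A 6-joint arm with a two-finger parallel gripper is mounted at the origin on a cart in front of the work surface, level with it; the furniture and walls round the work are solid. World frame = base frame: x ahead of the robot, y to its left, z up, the work surface at z = 0. Lengths are in m, angles in rad, forces in N, time in s.
With the tool pointing down it reaches from about 0.35 to 0.975 m from the base axis. Payload 7.1 kg.
Tool frame: the origin (TCP) lies midway between the tips of the shut fingers; the grasp point (between the pads) lies 19 mm behind it; z points along the fingers, y is the line along which they close (so a half turn about z gives the same grasp; the last joint's range is limited). The gripper opens to 88 mm and grips with 3 to 60 N. Pads are 20 mm wide; open, the fingers measure 115 mm over their backs; the gripper's body (75 mm by 178 mm) begins 61 mm behind the grasp point.
Start: joints at [1.3, 0.423, 1.63, -0, 1.089, -0.019], TCP at [0.156, 0.605, 0.223] pointing down, gripper open.
Joint ranges: [-3, 3], [-0.9, 2.11], [0.09, 2.58], [-1.31, 4.45], [0.11, 2.69], [-2.54, 2.54]. Speed limits (rad/s): [2.39, 2.39, 3.01, 3.14, 3.14, 3.14].

### API

Orientations are given as a unit quaternion [w, x, y, z].
In Python, from station import r gives the robot as it stands. The module is installed in compiled form; this text tells all that it offers.
- The arm moves only by the tool step_arm, never from a script. Its argument "steps" is a list of rows, each a list of 6 numbers: the shift along the world's x, y, z in cm, then the turn, a rotation vector about the world's x, y, z in rad. In form: [[x, y, z, wx, wy, wz], ...]. A call has 1 to 10 rows; each row shifts and turns the commanded pose from where the row before left it; what a row does not reach is not made up. A row lasts 1/10 s, in which the tool goes at most 50 mm and 8.59 degrees, less where a joint would pass 70% of its speed; a pose out of reach is approached as far as the arm can. A call with a gripper value outside its range is refused whole. "hand" is the gripper's target within -1 to 1 (shut at 1, half-way at 0, fully open at -1), set as the call begins (left out, the last holds). The fingers move at their own pace and stop on an object; "force" is the grip in N (left out, the last holds). Time passes only in rows, so rows that do not move let the fingers close. It gives the time, the measured TCP pose, the force, the opening and the grip force at its end, in the units of the state.
- r.read_state(): the state, without advancing time (a new reading comes with each control period).
- r.camera(name): name is "scene" or "top"; returns a dict with "img" (420x560x3 uint8, blue, green, red), "fx", "fy", "cx", "cy" (pixels), "D" ([k1, k2, p1, p2, k3] as OpenCV has them; the pictures are not rectified), "extrinsics" (4x4, takes a point from camera to world coordinates). Camera axes: x right, y down, z forward; pixel columns grow to the right and rows downward; lengths in m; the calibration is good to about 2 mm. A picture is of the moment at which its call begins. There is no depth.
- r.hand_in(): hands the job in; it is judged then, once.
The state is a dict: "t": time; "joint_pos": joint angles; "qd": joint speeds; "joint_torque": joint torques, N m; "tcp_pos": TCP position; "tcp_rot": TCP orientation; "contact_force": force on the tool from outside, world axes, zero at the start; "wrist_torque": the same for the moment, N m; "gripper_width": opening from 0.0 (shut) to 1.0 (fully open); "finger_force": force on a finger pad.
Only numpy, scipy, OpenCV 4.12 (cv2) and the standard library are available. Lean on these libraries where they do the work, as an engineer would, in place of code of your own. Each camera call takes 0.05 s, during which the arm holds its last target. There are 200 camera calls.

## Working session

There is one attempt and no reset: what is moved stays moved. The work goes in short steps, Python scripts to look and compute and a tool call to move; the robot and the scene stay as the last step left them, time stands still between calls to the robot, and variables do not carry over. Pictures are saved under pics/ and viewed, at most 10 in all, crops included, and the job is handed in when it is done.

Besides the shell and the picture viewer there is one more tool, called after ">>>" as name([rows], argument=value, ...), one row to a line, values as JSON. step_arm: Moves the arm, as the interface text tells. Its arguments: {"type":"object","properties":{"steps":{"type":"array","items":{"type":"array","items":{"type":"number"}}},"hand":{"type":"number"},"force":{"type":"number"}},"required":["steps"]}

```bash
mkdir -p pics; cat > h.py <<'E'
import cv2, numpy as np
from station import r
def K(c): return np.array([[c["fx"],0,c["cx"]],[0,c["fy"],c["cy"]],[0,0,1.]])
def ray(c,uv):
    p=cv2.undistortPoints(np.array([[uv]],float),K(c),np.array(c["D"],float))[0,0]
    T=np.array(c["extrinsics"]); return T[:3,3],T[:3,:3]@np.array([p[0],p[1],1])
def plane(c,uv,z):
    o,d=ray(c,uv); return o+d*(z-o[2])/d[2]
def proj(c,P):
    T=np.linalg.inv(np.array(c["extrinsics"])); P=np.atleast_2d(P).astype(float)
    return cv2.projectPoints(P,cv2.Rodrigues(T[:3,:3])[0],T[:3,3],K(c),np.array(c["D"],float))[0][:,0]
def tri(c1,a,c2,b):
    o1,d1=ray(c1,a);o2,d2=ray(c2,b)
    s=np.linalg.lstsq(np.c_[d1,-d2],o2-o1,rcond=None)[0]
    p,q=o1+s[0]*d1,o2+s[1]*d2
    return (p+q)/2,np.linalg.norm(p-q)
E
python3 - <<'E'
from h import *
for n in("scene","top"):
    c=r.camera(n);cv2.imwrite(f"pics/{n}0.png",c["img"]);print(n,c["fx"],np.round(c["extrinsics"],3).tolist())
print(r.read_state())
E
```

```text
scene 454.4601755146944 [[0.768, -0.429, 0.475, 0.068], [-0.64, -0.529, 0.557, -0.46], [0.013, -0.732, -0.681, 0.819], [0.0, 0.0, 0.0, 1.0]]
top 535.8500952587303 [[0.01, -0.991, 0.133, 0.398], [-1.0, -0.013, -0.02, 0.154], [0.021, -0.133, -0.991, 1.376], [0.0, 0.0, 0.0, 1.0]]
{'t': 0.1, 'joint_pos': array([ 1.30001843e+00,  4.23761101e-01,  1.63061825e+00, -2.06064136e-05,
        1.08859843e+00, -1.90276825e-02]), 'qd': array([ 0.00110523, -0.00328417, -0.00203849,  0.00135397,  0.00312204,
        0.0002543 ]), 'joint_torque': array([ 7.99913778e-04, -5.45614636e+01, -2.74323052e+01,  6.45670574e-02,
        1.88103248e-02, -1.28981242e-05]), 'tcp_pos': array([0.15554834, 0.60480914, 0.22197967]), 'tcp_rot': array([-9.09742950e-05,  1.25538187e-01,  9.92088546e-01, -6.86624409e-04]), 'contact_force': array([-0.01614792, -0.00462169, -0.29033671]), 'wrist_torque': array([-0.01053143,  0.05340332, -0.02694906]), 'finger_force': 0.0, 'gripper_width': 0.9989176268842391}
```

View pics/scene0.png

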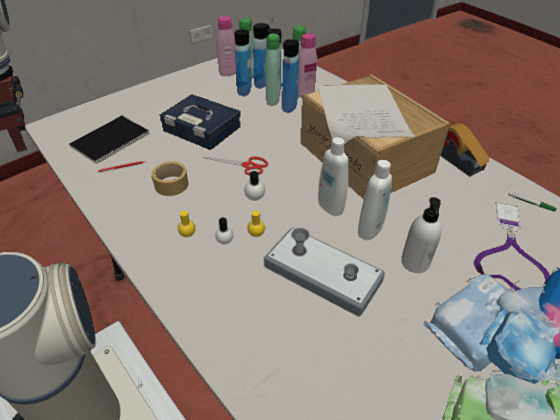

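View pics/top0.png

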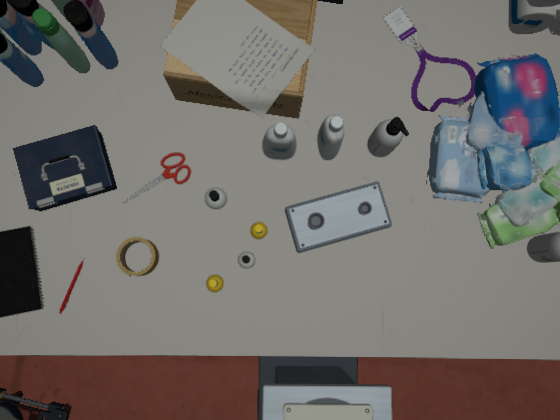

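The top view shows the large flask at about (215,198), the small one at (246,260), and the wide and narrow pockets at (316,221) and (365,208). In the scene view they are at (255,186), (224,232), (300,240) and (351,272).

```bash
python3 - <<'E'
from h import *
S=cv2.imread("pics/scene0.png");T=cv2.imread("pics/top0.png")
cr=[(S,300,240),(S,351,272),(S,255,183),(S,224,230),(T,316,221),(T,365,208),(T,215,198),(T,246,260)]
t=[cv2.resize(i[y-20:y+20,x-20:x+20],(200,200),interpolation=cv2.INTER_NEAREST) for i,x,y in cr]
cv2.imwrite("pics/crops.png",np.vstack([np.hstack(t[:4]),np.hstack(t[4:])]))
E
```

```text
(no output)
```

View pics/crops.png

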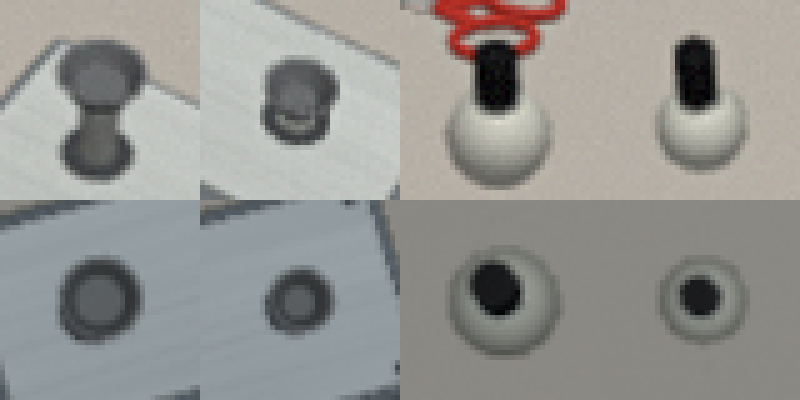

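The crops show both pockets (the wide one taller), dark rims about 16 and 13 px across, and clean cap and ball outlines for both flasks. Next I measure the tray outline, caps, balls and rims.

```bash
python3 - <<'E'
from h import *
S=r.camera("scene");T=r.camera("top")
# tray top: brighter bluish face in top view -> contour
hsv=cv2.cvtColor(T["img"],cv2.COLOR_BGR2HSV)
b,g,rr=[T["img"][...,i].astype(int) for i in range(3)]
m=((b-rr>5)&(b>110)).astype(np.uint8); m[:, :280]=0;m[:,400:]=0;m[:170]=0;m[260:]=0
cs=max(cv2.findContours(m,0,2)[0],key=cv2.contourArea)
P=np.array([plane(T,p[0].astype(float),.045)[:2] for p in cs],np.float32)
(c,wh,a)=cv2.minAreaRect(P*1000);bx=cv2.boxPoints((c,wh,a));print("tray",c,wh,a,bx.tolist())
cb=np.array(c)/1000
e=bx[1]-bx[0] if np.linalg.norm(bx[1]-bx[0])>np.linalg.norm(bx[2]-bx[1]) else bx[2]-bx[1]
u=e/np.linalg.norm(e);u=u*np.sign(u[1]);print("u",u,"wide",cb+.065*u,"narrow",cb-.065*u)
for n,a_,b_ in(("wide",(299.7,234.5),(315.9,219.7)),("narrow",(350.7,268.7),(365,207.4))):
    print(n,tri(S,a_,T,b_))
    q=cb+(.065 if n=="wide" else -.065)*u
    for h in(.02,.03,.04,.055): print("  h",h,proj(S,[*q,.045+h]).round(1).tolist(),proj(T,[*q,.045+h]).round(1).tolist())
def cent(c,u,v,w,kind):
    i=c["img"].astype(int).max(2); s=np.zeros(i.shape,bool); s[v-w:v+w,u-w:u+w]=1
    k=(s&(i<55)).astype(np.uint8)
    n,l,st,ce=cv2.connectedComponentsWithStats(k); j=1+np.argmax(st[1:,4]); return ce[j],st[j]
for n,a_,b_,z in(("large",(255,178),(215,198),.068),("small",(224,226),(246,260),.056)):
    p,s1=cent(S,*a_,13,0);q,s2=cent(T,*b_,13,0)
    print(n,p,s1,q,s2,tri(S,p,T,q),plane(T,q,z),plane(S,p,z))
print("ball L",plane(T,(214.9+.3,200.6-.5),.026),"S",plane(T,(245.8+.2,259.7),.020), plane(S,(254.2,186.9),.026),plane(S,(223.5,233),.020))
E
```

```text
tray (568.5582275390625, -23.828811645507812) (105.5908432006836, 235.3899383544922) 16.431732177734375 [[484.6263732910156, 74.12481689453125], [551.2118530273438, -151.65121459960938], [652.4901123046875, -121.78244018554688], [585.9046020507812, 103.99359130859375]]
u [-0.28287303  0.95915735] wide [0.55017148 0.03851641] narrow [ 0.58694497 -0.08617404]
wide (array([0.55141838, 0.03780782, 0.0967776 ]), np.float64(0.0005976698328248136))
  h 0.02 [[298.6, 244.3]] [[314.4, 221.8]]
  h 0.03 [[298.8, 241.3]] [[314.7, 221.4]]
  h 0.04 [[299.0, 238.2]] [[315.1, 220.9]]
  h 0.055 [[299.3, 233.5]] [[315.7, 220.2]]
narrow (array([ 0.58765856, -0.08675167,  0.06774556]), np.float64(0.000720248985980452))
  h 0.02 [[350.0, 269.5]] [[364.7, 207.7]]
  h 0.03 [[350.5, 266.6]] [[365.4, 207.2]]
  h 0.04 [[351.1, 263.5]] [[366.2, 206.6]]
  h 0.055 [[352.0, 258.9]] [[367.3, 205.7]]
large [253.68421053 177.56842105] [250 171   8  14  95] [213.77631579 195.36842105] [209 191  10  10  76] (array([0.61255478, 0.28696282, 0.06908059]), np.float64(0.001026932564254031)) [0.61229196 0.28734092 0.068     ] [0.61380511 0.28780945 0.068     ]
small [222.65517241 224.1954023 ] [219 218   8  14  87] [245.5   258.975] [242 256   8   7  40] (array([0.45785228, 0.20646959, 0.05671587]), np.float64(0.0012868322803821317)) [0.45732281 0.20681199 0.056     ] [0.45878707 0.20679206 0.056     ]
ball L [0.60704784 0.28768596 0.026     ] S [0.45713966 0.20694855 0.02      ] [0.62122626 0.29704588 0.026     ] [0.46154972 0.21186611 0.02      ]
```

>>> step_arm([
  [3.8,-2.65,0,0,0,0],
  [3.8,-2.65,0,0,0,0],
  [3.8,-2.65,0,0,0,0],
  [3.8,-2.65,0,0,0,0],
  [3.8,-2.65,0,0,0,0],
  [3.8,-2.65,0,0,0,0],
  [3.8,-2.65,0,0,0,0],
  [3.8,-2.65,0,0,0,0],
  [3.8,-2.65,0,0,0,0],
  [3.8,-2.65,0,0,0,0],
], hand=-0.3, force=10)

```text
t: 1.2
tcp_pos: [0.537, 0.3389, 0.2226]
tcp_rot: [-0.0, 0.126, 0.992, -0.0]
contact_force: [0.4, 0.7, 0.6]
gripper_width: 0.652
finger_force: 0.0
```

>>> step_arm([
  [3.8,-2.6,0,0,0,0],
  [3.8,-2.6,0,0,0,0],
  [0,0,-3,0,0,0],
  [0,0,-3,0,0,0],
  [0,0,-3,0,0,0],
  [0,0,-1,0,0,0],
  [0,0,0,0,0,0],
  [0,0,0,0,0,0],
])

```text
t: 2.0
tcp_pos: [0.6123, 0.2887, 0.1238]
tcp_rot: [0.001, 0.125, 0.992, 0.0]
contact_force: [-0.1, -0.3, 0.3]
gripper_width: 0.647
finger_force: 0.0
```

```bash
python3 - <<'E'
from h import *
S=r.camera("scene");T=r.camera("top")
print({k:v for k,v in r.read_state().items() if k in("tcp_pos","contact_force")})
t=[cv2.resize(i["img"][y-60:y+60,x-80:x+80],(400,300)) for i,x,y in((S,255,165),(T,215,198))]
cv2.imwrite("pics/g1.png",np.hstack(t))
E
```

```text
{'tcp_pos': array([0.61270619, 0.28892641, 0.12455111]), 'contact_force': array([-0.47496436,  0.09365606, -0.32221393])}
```

View pics/g1.png

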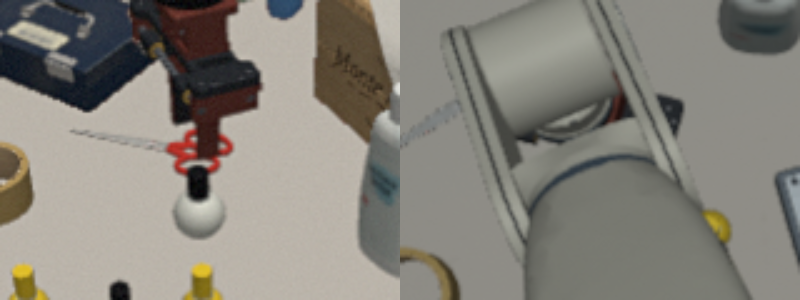

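The left half shows the gripper directly above the large flask's cap, near (200,170) in the crop. I descend.

>>> step_arm([
  [0,-0.15,-2,0,0,0],
  [0,0,-2,0,0,0],
  [0,0,-1.5,0,0,0],
  [0,0,-0.8,0,0,0],
  [0,0,-0.4,0,0,0],
  [0,0,0,0,0,0],
])

```text
t: 2.7
tcp_pos: [0.6118, 0.2869, 0.0557]
tcp_rot: [-0.0, 0.126, 0.992, -0.0]
contact_force: [-0.5, 0.2, 0.1]
gripper_width: 0.649
finger_force: 0.0
```

>>> step_arm([
  [0,0,0,0,0,0],
  [0,0,0,0,0,0],
  [0,0,0,0,0,0],
  [0,0,0,0,0,0],
  [0,0,0,0,0,0],
  [0,0,0,0,0,0],
], hand=1, force=12)

```text
t: 3.3
tcp_pos: [0.6118, 0.2868, 0.0559]
tcp_rot: [0.0, 0.126, 0.992, 0.0]
contact_force: [-0.7, -0.2, 1.5]
gripper_width: 0.27
finger_force: 12.0
```

>>> step_arm([
  [0,0,1,0,0,0],
  [0,0,3,0,0,0],
  [0,0,4,0,0,0],
  [0,0,4,0,0,0],
  [0,0,2,0,0,0],
  [0,0,0,0,0,0],
])

```text
t: 3.9
tcp_pos: [0.6136, 0.2877, 0.2001]
tcp_rot: [0.003, 0.126, 0.992, 0.002]
contact_force: [0.9, 0.0, -0.8]
gripper_width: 0.268
finger_force: 12.0
```

>>> step_arm([
  [-0.5,-2,0,0,0,0],
  [-0.8,-3.2,0,0,0,0],
  [-0.8,-3.2,0,0,0,0],
  [-0.8,-3.2,0,0,0,0],
  [-0.8,-3.2,0,0,0,0],
  [-0.8,-3.2,0,0,0,0],
  [-0.8,-3.2,0,0,0,0],
  [-0.5,-2.5,0,0,0,0],
  [-0.2,-1.2,0,0,0,0],
  [0,0,0,0,0,0],
])

```text
t: 4.9
tcp_pos: [0.551, 0.0367, 0.1948]
tcp_rot: [-0.001, 0.127, 0.992, -0.0]
contact_force: [0.6, -0.4, -0.9]
gripper_width: 0.273
finger_force: 12.0
```

```bash
python3 - <<'E'
from h import *
c=r.camera("scene")
F=[r.read_state()["contact_force"]]
for _ in range(3): r.camera("scene"); F.append(r.read_state()["contact_force"])
print(np.round(F,2).tolist(), r.read_state()["tcp_pos"])
u,v=proj(c,[.551,.038,.14])[0].astype(int); print(u,v)
cv2.imwrite("pics/w1.png",cv2.resize(c["img"][v-40:v+60,u-60:u+60],(720,600),interpolation=cv2.INTER_CUBIC))
print(proj(c,[[.551,.038,z] for z in(.097,.14,.166,.208)])-[u-60,v-40])
E
```

```text
[[-0.36, 1.29, -0.58], [-0.02, -0.3, -0.45], [0.27, -0.77, -0.89], [0.48, -0.09, -1.77]] [0.55189599 0.03880861 0.19543813]
300 220
[[59.63845235 54.44699347]
 [60.49404206 40.49877876]
 [61.0346542  31.64404467]
 [61.9472526  16.6226698 ]]
```

View pics/w1.png

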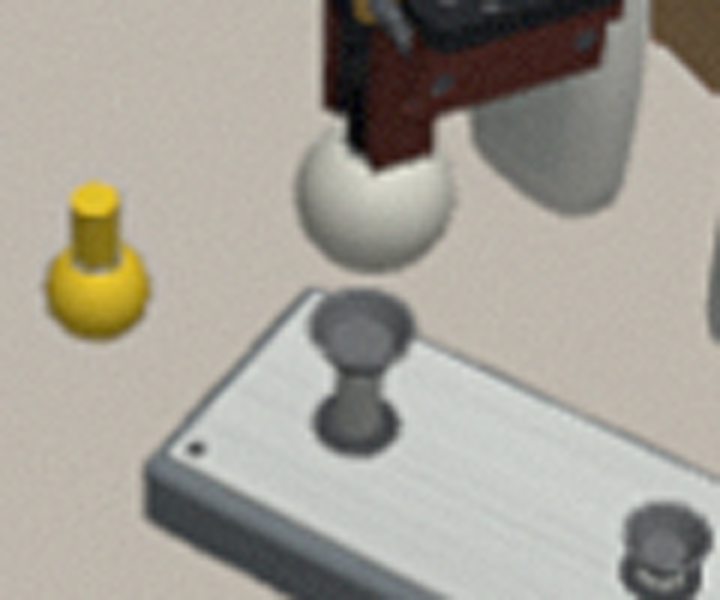

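Ball about (376,193) in the crop sits above the wide rim at (362,330), within about 2 mm. I lower it.

>>> step_arm([
  [-0.1,0,-1,0,0,0],
  [0,0,-1,0,0,0],
  [0,0,-0.8,0,0,0],
  [0,0,-0.4,0,0,0],
  [0,0,-0.2,0,0,0],
  [0,0,-0.1,0,0,0],
  [0,0,0,0,0,0],
  [0,0,0,0,0,0],
])

```text
t: 5.9
tcp_pos: [0.5509, 0.0377, 0.161]
tcp_rot: [0.0, 0.126, 0.992, 0.0]
contact_force: [0.1, 0.5, -1.1]
gripper_width: 0.266
finger_force: 12.0
```

>>> step_arm([
  [0,0,-0.1,0,0,0],
  [0,0,-0.1,0,0,0],
  [0,0,-0.1,0,0,0],
  [0,0,0,0,0,0],
])

```text
t: 6.3
tcp_pos: [0.5506, 0.0378, 0.1575]
tcp_rot: [-0.0, 0.126, 0.992, -0.0]
contact_force: [-0.3, 0.6, -1.7]
gripper_width: 0.272
finger_force: 12.0
```

>>> step_arm([
  [0,0,-0.1,0,0,0],
  [0,0,-0.1,0,0,0],
  [0,0,0,0,0,0],
])

```text
t: 6.6
tcp_pos: [0.5506, 0.0378, 0.1555]
tcp_rot: [-0.0, 0.126, 0.992, -0.0]
contact_force: [-0.6, -0.5, -1.3]
gripper_width: 0.269
finger_force: 12.0
```

>>> step_arm([
  [0,0,-0.1,0,0,0],
  [0,0,-0.1,0,0,0],
  [0,0,0,0,0,0],
])

```text
t: 6.9
tcp_pos: [0.5506, 0.0378, 0.1535]
tcp_rot: [-0.0, 0.126, 0.992, -0.0]
contact_force: [-0.7, -0.3, -1.4]
gripper_width: 0.27
finger_force: 12.0
```

>>> step_arm([
  [0,0,-0.1,0,0,0],
  [0,0,-0.1,0,0,0],
  [0,0,0,0,0,0],
])

```text
t: 7.2
tcp_pos: [0.5506, 0.0378, 0.1515]
tcp_rot: [-0.0, 0.126, 0.992, -0.0]
contact_force: [0.7, 0.2, -1.4]
gripper_width: 0.273
finger_force: 12.0
```

>>> step_arm([
  [0,0,-0.1,0,0,0],
  [0,0,0,0,0,0],
])

```text
t: 7.4
tcp_pos: [0.5508, 0.0378, 0.1507]
tcp_rot: [0.0, 0.126, 0.992, 0.0]
contact_force: [-0.5, 0.8, -0.6]
gripper_width: 0.267
finger_force: 12.0
```

>>> step_arm([
  [0,0,-0.1,0,0,0],
  [0,0,0,0,0,0],
])

```text
t: 7.6
tcp_pos: [0.5508, 0.0378, 0.1499]
tcp_rot: [0.0, 0.126, 0.992, 0.0]
contact_force: [-0.1, 0.2, 2.5]
gripper_width: 0.266
finger_force: 12.0
```

>>> step_arm([
  [0,0,0,0,0,0],
  [0,0,0,0,0,0],
])

```text
t: 7.8
tcp_pos: [0.5508, 0.0378, 0.1499]
tcp_rot: [0.0, 0.126, 0.992, 0.0]
contact_force: [-1.0, -0.1, 1.7]
gripper_width: 0.27
finger_force: 12.0
```

Force rose about 3 N: touchdown. Release.

>>> step_arm([
  [0,0,0,0,0,0],
  [0,0,0,0,0,0],
  [0,0,0,0,0,0],
  [0,0,0,0,0,0],
  [0,0,0,0,0,0],
  [0,0,0,0,0,0],
], hand=-0.3)

```text
t: 8.4
tcp_pos: [0.5507, 0.0378, 0.1496]
tcp_rot: [-0.0, 0.126, 0.992, -0.0]
contact_force: [-0.6, -0.7, -0.6]
gripper_width: 0.649
finger_force: 0.0
```

>>> step_arm([
  [0,0,0.5,0,0,0],
  [0,0,1,0,0,0],
  [0,0,2,0,0,0],
  [0,0,2,0,0,0],
  [0,0,1,0,0,0],
  [0,0,0,0,0,0],
  [0,0,0,0,0,0],
])

```text
t: 9.1
tcp_pos: [0.5505, 0.0378, 0.2146]
tcp_rot: [-0.0, 0.126, 0.992, -0.0]
contact_force: [0.2, 0.3, 0.1]
gripper_width: 0.652
finger_force: 0.0
```

>>> step_arm([
  [0,0,0,0,0,0],
  [0,0,0,0,0,0],
  [0,0,0,0,0,0],
  [0,0,0,0,0,0],
  [0,0,0,0,0,0],
  [0,0,0,0,0,0],
  [0,0,0,0,0,0],
  [0,0,0,0,0,0],
  [0,0,0,0,0,0],
], hand=1)

```text
t: 10.0
tcp_pos: [0.5507, 0.0378, 0.2147]
tcp_rot: [0.0, 0.126, 0.992, 0.0]
contact_force: [0.2, 1.0, 0.3]
gripper_width: 0.009
finger_force: 0.0
```

```bash
python3 - <<'E'
from h import *
F=[]
for i in range(6): c=r.camera("scene"); F.append(r.read_state()["contact_force"])
print(np.mean(F,0),r.read_state()["tcp_pos"])
u,v=proj(c,[.551,.038,.14])[0].astype(int)
cv2.imwrite("pics/w2.png",cv2.resize(c["img"][v-50:v+50,u-60:u+60],(720,600),interpolation=cv2.INTER_CUBIC))
print((proj(c,[[.551,.038,z] for z in(.093,.119,.145,.177)])-[u-60,v-50])*6)
E
```

```text
[0.12092362 0.14011247 0.1854987 ] [0.55069821 0.0377696  0.21468394]
[[357.3672523  394.21398753]
 [360.42210077 344.4959261 ]
 [363.57965126 292.92787735]
 [367.61330375 226.78509353]]
```

View pics/w2.png

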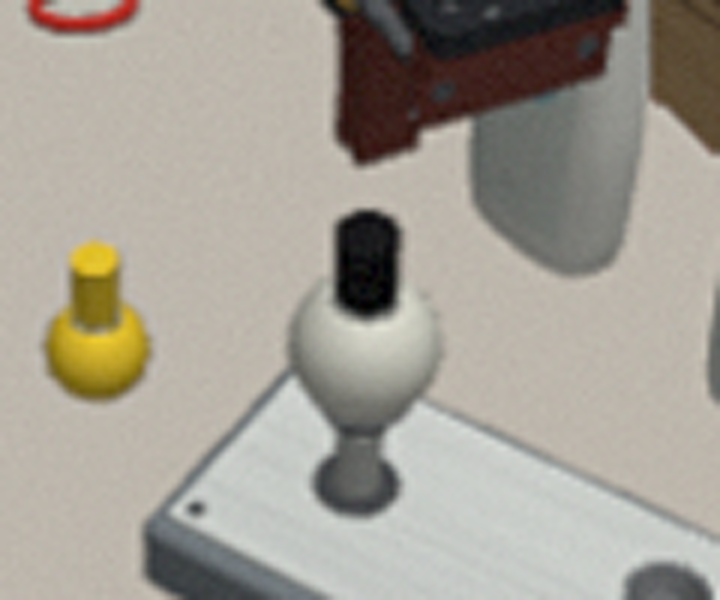

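The flask stands upright and free in the pocket, cap top about z=0.178. The closed fingers are directly above the cap. Now press.

>>> step_arm([
  [0,0,-1,0,0,0],
  [0,0,-1,0,0,0],
  [0,0,-0.9,0,0,0],
  [0,0,-0.4,0,0,0],
  [0,0,-0.1,0,0,0],
  [0,0,-0.1,0,0,0],
  [0,0,0,0,0,0],
  [0,0,0,0,0,0],
])

```text
t: 11.1
tcp_pos: [0.5509, 0.0378, 0.18]
tcp_rot: [0.0, 0.126, 0.992, 0.0]
contact_force: [-0.0, 0.0, 0.3]
gripper_width: 0.006
finger_force: 0.0
```

>>> step_arm([
  [0,0,-0.1,0,0,0],
  [0,0,-0.1,0,0,0],
  [0,0,-0.1,0,0,0],
  [0,0,0,0,0,0],
])

```text
t: 11.5
tcp_pos: [0.5509, 0.0378, 0.1769]
tcp_rot: [0.0, 0.126, 0.992, 0.0]
contact_force: [-0.5, 0.0, 3.3]
gripper_width: 0.008
finger_force: 1.4
```

>>> step_arm([
  [0,0,-0.1,0,0,0],
  [0,0,-0.1,0,0,0],
  [0,0,0,0,0,0],
])

```text
t: 11.8
tcp_pos: [0.5508, 0.0378, 0.1747]
tcp_rot: [0.0, 0.126, 0.992, 0.0]
contact_force: [0.5, -0.2, 3.9]
gripper_width: 0.009
finger_force: 1.8
```

>>> step_arm([
  [0,0,-0.1,0,0,0],
  [0,0,-0.1,0,0,0],
  [0,0,-0.1,0,0,0],
  [0,0,0,0,0,0],
  [0,0,0,0,0,0],
])

```text
t: 12.3
tcp_pos: [0.5511, 0.0378, 0.172]
tcp_rot: [0.0, 0.126, 0.992, 0.0]
contact_force: [0.3, 0.0, 6.1]
gripper_width: 0.005
finger_force: 3.0
```

>>> step_arm([
  [0,0,-0.1,0,0,0],
  [0,0,0,0,0,0],
  [0,0,0,0,0,0],
])

```text
t: 12.6
tcp_pos: [0.5513, 0.0378, 0.1712]
tcp_rot: [0.001, 0.126, 0.992, 0.0]
contact_force: [1.1, -0.5, 7.6]
gripper_width: 0.004
finger_force: 3.8
```

>>> step_arm([
  [0,0,-0.1,0,0,0],
  [0,0,0,0,0,0],
  [0,0,0,0,0,0],
])

```text
t: 12.9
tcp_pos: [0.5515, 0.0378, 0.1705]
tcp_rot: [0.001, 0.126, 0.992, 0.0]
contact_force: [0.5, 0.0, 8.7]
gripper_width: 0.002
finger_force: 4.5
```

8.7 N with slope matching the cushioned stop: fully down. Rise gently and go to the small flask.

>>> step_arm([
  [0,0,0.2,0,0,0],
  [0,0,0.2,0,0,0],
  [0,0,0.2,0,0,0],
  [0,0,0.2,0,0,0],
  [0,0,0.3,0,0,0],
  [0,0,1,0,0,0],
  [0,0,2,0,0,0],
  [0,0,1,0,0,0],
  [0,0,0,0,0,0],
  [0,0,0,0,0,0],
])

```text
t: 13.9
tcp_pos: [0.5505, 0.0378, 0.2206]
tcp_rot: [0.0, 0.126, 0.992, 0.0]
contact_force: [-0.3, -0.4, -1.0]
gripper_width: 0.002
finger_force: 0.0
```

>>> step_arm([
  [-0.9,1.7,0,0,0,0],
  [-1.5,2.7,0,0,0,0],
  [-1.5,2.7,0,0,0,0],
  [-1.5,2.7,0,0,0,0],
  [-1.5,2.7,0,0,0,0],
  [-1.5,2.7,0,0,0,0],
  [-0.9,1.7,0,0,0,0],
  [0,0,0,0,0,0],
  [0,0,0,0,0,0],
], hand=-0.3)

```text
t: 14.8
tcp_pos: [0.4574, 0.2067, 0.2201]
tcp_rot: [-0.0, 0.125, 0.992, -0.0]
contact_force: [-0.3, 0.7, -0.5]
gripper_width: 0.653
finger_force: 0.0
```

```bash
python3 - <<'E'
from h import *
c=r.camera("scene"); print(r.read_state()["tcp_pos"])
a=c["img"][150:270,160:320]; b=c["img"][190:310,255:415]
cv2.imwrite("pics/s1.png",np.hstack([cv2.resize(x,(400,300),interpolation=cv2.INTER_CUBIC) for x in(a,b)]))
E
```

```text
[0.45767076 0.20629814 0.2201922 ]
```

View pics/s1.png

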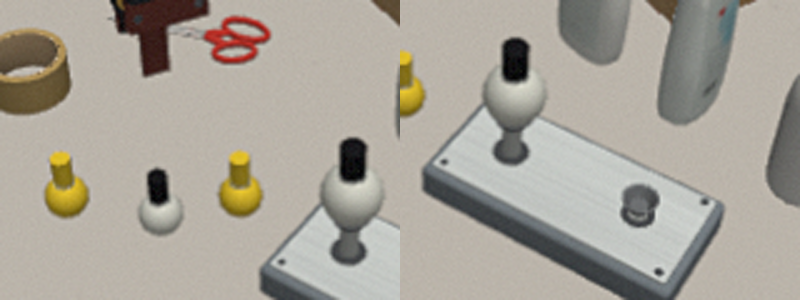

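The large flask stands upright with its pocket up, and the gripper is above the small flask (left half, (158,205)).

>>> step_arm([
  [0,0,-2,0,0,0],
  [0,0,-3,0,0,0],
  [0,0,-3,0,0,0],
  [0,0,-3,0,0,0],
  [0,0,-3,0,0,0],
  [0,0,-2,0,0,0],
  [0,0,-1,0,0,0],
  [0,0,-0.5,0,0,0],
  [0,0,0,0,0,0],
  [0,0,0,0,0,0],
])

```text
t: 15.85
tcp_pos: [0.4584, 0.2069, 0.0465]
tcp_rot: [0.001, 0.126, 0.992, 0.0]
contact_force: [0.4, 0.2, 0.5]
gripper_width: 0.65
finger_force: 0.0
```

>>> step_arm([
  [0,0,0,0,0,0],
  [0,0,0,0,0,0],
  [0,0,0,0,0,0],
  [0,0,0,0,0,0],
  [0,0,0,0,0,0],
  [0,0,0,0,0,0],
  [0,0,0,0,0,0],
], hand=1, force=10)

```text
t: 16.55
tcp_pos: [0.4577, 0.2068, 0.0458]
tcp_rot: [0.0, 0.126, 0.992, -0.0]
contact_force: [-0.1, -0.6, 2.8]
gripper_width: 0.225
finger_force: 10.0
```

>>> step_arm([
  [0,0,1,0,0,0],
  [0,0,3,0,0,0],
  [0,0,4,0,0,0],
  [0,0,4,0,0,0],
  [0,0,4,0,0,0],
  [0,0,4,0,0,0],
  [0,0,2,0,0,0],
  [0,0,0,0,0,0],
])

```text
t: 17.35
tcp_pos: [0.4592, 0.2075, 0.2693]
tcp_rot: [0.003, 0.126, 0.992, 0.002]
contact_force: [0.7, 0.3, -0.7]
gripper_width: 0.224
finger_force: 10.0
```

>>> step_arm([
  [0.7,-1.6,0,0,0,0],
  [1.5,-3.4,0,0,0,0],
  [1.5,-3.4,0,0,0,0],
  [1.5,-3.4,0,0,0,0],
  [1.5,-3.4,0,0,0,0],
  [1.5,-3.4,0,0,0,0],
  [1.5,-3.4,0,0,0,0],
  [1.5,-3.4,0,0,0,0],
  [1.2,-2.6,0,0,0,0],
  [0.6,-1.35,0,0,0,0],
])

```text
t: 18.35
tcp_pos: [0.5875, -0.0886, 0.264]
tcp_rot: [-0.001, 0.126, 0.992, -0.0]
contact_force: [0.1, 0.4, -0.6]
gripper_width: 0.225
finger_force: 10.0
```

>>> step_arm([
  [0,0,0,0,0,0],
  [0,0,-2,0,0,0],
  [0,0,-3,0,0,0],
  [0,0,-3,0,0,0],
  [0,0,-2,0,0,0],
  [0,0,-1,0,0,0],
  [0,0,0,0,0,0],
  [0,0,0,0,0,0],
])

```text
t: 19.15
tcp_pos: [0.588, -0.0861, 0.1564]
tcp_rot: [0.0, 0.125, 0.992, 0.0]
contact_force: [-0.1, -0.3, -0.2]
gripper_width: 0.223
finger_force: 10.0
```

```bash
python3 - <<'E'
from h import *
F=[]
for i in range(5): c=r.camera("scene"); F.append(r.read_state()["contact_force"])
p=r.read_state()["tcp_pos"];print(np.mean(F,0),p)
u,v=proj(c,[.5875,-.0865,.1])[0].astype(int)
cv2.imwrite("pics/n1.png",cv2.resize(c["img"][v-50:v+50,u-60:u+60],(720,600),interpolation=cv2.INTER_CUBIC))
print((proj(c,[[.5875,-.0865,.0677],[.5875,-.0865,p[2]-.0458+.02]])-[u-60,v-50]+.5)*6)
E
```

```text
[-0.30918893  0.02691184 -0.82964596] [ 0.58824388 -0.08678387  0.15669142]
[[353.36544978 367.23352304]
 [375.79065112 248.51887878]]
```

View pics/n1.png

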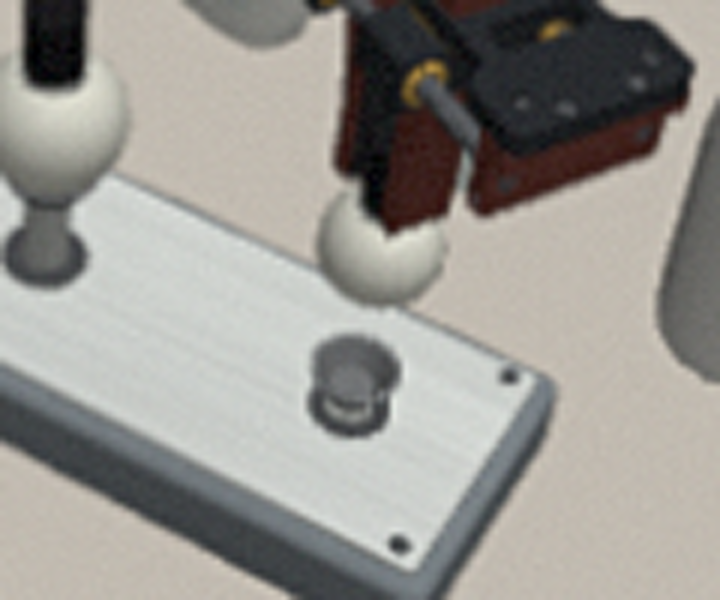

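Small flask (ball ~(382,243)) is above the narrow rim (355,367), about 2 mm far in x. I correct and lower.

>>> step_arm([
  [-0.15,0,-1,0,0,0],
  [0,0,-1.4,0,0,0],
  [0,0,-1,0,0,0],
  [0,0,-0.4,0,0,0],
  [0,0,-0.1,0,0,0],
  [0,0,0,0,0,0],
  [0,0,0,0,0,0],
])

```text
t: 20.1
tcp_pos: [0.5865, -0.0868, 0.1169]
tcp_rot: [0.0, 0.126, 0.992, -0.0]
contact_force: [-0.5, 0.6, -0.9]
gripper_width: 0.221
finger_force: 10.0
```

>>> step_arm([
  [0,0,-0.1,0,0,0],
  [0,0,-0.1,0,0,0],
  [0,0,0,0,0,0],
])

```text
t: 20.4
tcp_pos: [0.5862, -0.0867, 0.1147]
tcp_rot: [0.0, 0.126, 0.992, -0.0]
contact_force: [0.2, 0.2, -0.9]
gripper_width: 0.225
finger_force: 10.0
```

>>> step_arm([
  [0,0,-0.1,0,0,0],
  [0,0,0,0,0,0],
  [0,0,0,0,0,0],
])

```text
t: 20.7
tcp_pos: [0.5861, -0.0867, 0.1136]
tcp_rot: [-0.0, 0.126, 0.992, -0.0]
contact_force: [0.6, 0.2, -0.8]
gripper_width: 0.222
finger_force: 10.0
```

>>> step_arm([
  [0,0,-0.1,0,0,0],
  [0,0,0,0,0,0],
  [0,0,0,0,0,0],
])

```text
t: 21.0
tcp_pos: [0.5861, -0.0867, 0.1126]
tcp_rot: [-0.0, 0.126, 0.992, 0.0]
contact_force: [-0.1, -0.2, -1.5]
gripper_width: 0.226
finger_force: 10.0
```

>>> step_arm([
  [0,0,-0.1,0,0,0],
  [0,0,0,0,0,0],
  [0,0,0,0,0,0],
])

```text
t: 21.3
tcp_pos: [0.5862, -0.0867, 0.1116]
tcp_rot: [-0.0, 0.126, 0.992, -0.0]
contact_force: [-0.7, -0.8, -1.1]
gripper_width: 0.226
finger_force: 10.0
```

>>> step_arm([
  [0,0,-0.05,0,0,0],
  [0,0,0,0,0,0],
  [0,0,0,0,0,0],
])

```text
t: 21.6
tcp_pos: [0.5862, -0.0867, 0.1111]
tcp_rot: [-0.0, 0.126, 0.992, 0.0]
contact_force: [-0.2, -0.3, -1.3]
gripper_width: 0.225
finger_force: 10.0
```

>>> step_arm([
  [0,0,-0.05,0,0,0],
  [0,0,0,0,0,0],
  [0,0,0,0,0,0],
])

```text
t: 21.9
tcp_pos: [0.5862, -0.0867, 0.1107]
tcp_rot: [0.0, 0.126, 0.992, -0.0]
contact_force: [-0.0, -0.3, 0.3]
gripper_width: 0.228
finger_force: 10.0
```

>>> step_arm([
  [0,0,-0.05,0,0,0],
  [0,0,0,0,0,0],
  [0,0,0,0,0,0],
])

```text
t: 22.2
tcp_pos: [0.5863, -0.0867, 0.1103]
tcp_rot: [0.0, 0.126, 0.992, -0.0]
contact_force: [0.4, 0.3, 2.6]
gripper_width: 0.225
finger_force: 10.0
```

>>> step_arm([
  [0,0,-0.05,0,0,0],
  [0,0,0,0,0,0],
  [0,0,0,0,0,0],
])

```text
t: 22.5
tcp_pos: [0.5863, -0.0868, 0.1098]
tcp_rot: [0.0, 0.126, 0.992, -0.0]
contact_force: [-0.3, -1.1, 2.7]
gripper_width: 0.222
finger_force: 10.0
```

Touchdown. Release, rise, shut the fingers.

>>> step_arm([
  [0,0,0,0,0,0],
  [0,0,0,0,0,0],
  [0,0,0,0,0,0],
  [0,0,0,0,0,0],
  [0,0,0,0,0,0],
  [0,0,0,0,0,0],
], hand=-0.3)

```text
t: 23.1
tcp_pos: [0.5862, -0.0867, 0.1096]
tcp_rot: [-0.0, 0.126, 0.992, -0.0]
contact_force: [-0.3, -1.2, 0.2]
gripper_width: 0.645
finger_force: 0.0
```

>>> step_arm([
  [0,0,0.5,0,0,0],
  [0,0,1,0,0,0],
  [0,0,2,0,0,0],
  [0,0,2,0,0,0],
  [0,0,1,0,0,0],
  [0,0,0,0,0,0],
  [0,0,0,0,0,0],
])

```text
t: 23.8
tcp_pos: [0.586, -0.0867, 0.1746]
tcp_rot: [0.0, 0.126, 0.992, -0.0]
contact_force: [-0.1, -0.0, -0.8]
gripper_width: 0.65
finger_force: 0.0
```

>>> step_arm([
  [0,0,0,0,0,0],
  [0,0,0,0,0,0],
  [0,0,0,0,0,0],
  [0,0,0,0,0,0],
  [0,0,0,0,0,0],
  [0,0,0,0,0,0],
  [0,0,0,0,0,0],
  [0,0,0,0,0,0],
  [0,0,0,0,0,0],
], hand=1)

```text
t: 24.7
tcp_pos: [0.5862, -0.0867, 0.1747]
tcp_rot: [0.0, 0.126, 0.992, -0.0]
contact_force: [-0.6, -0.4, -0.3]
gripper_width: 0.004
finger_force: 0.0
```

```bash
python3 - <<'E'
from h import *
c=r.camera("scene"); print(r.read_state()["tcp_pos"])
u,v=proj(c,[.5875,-.0865,.1])[0].astype(int)
cv2.imwrite("pics/n2.png",cv2.resize(c["img"][v-50:v+50,u-60:u+60],(720,600),interpolation=cv2.INTER_CUBIC))
print((proj(c,[[.5875,-.0865,z] for z in(.0677,.0848,.137)])-[u-60,v-50]+.5)*6)
E
```

```text
[ 0.58620076 -0.0867257   0.17470953]
[[353.36544978 367.23352304]
 [359.25082146 336.19978187]
 [378.05969691 236.43619992]]
```

View pics/n2.png

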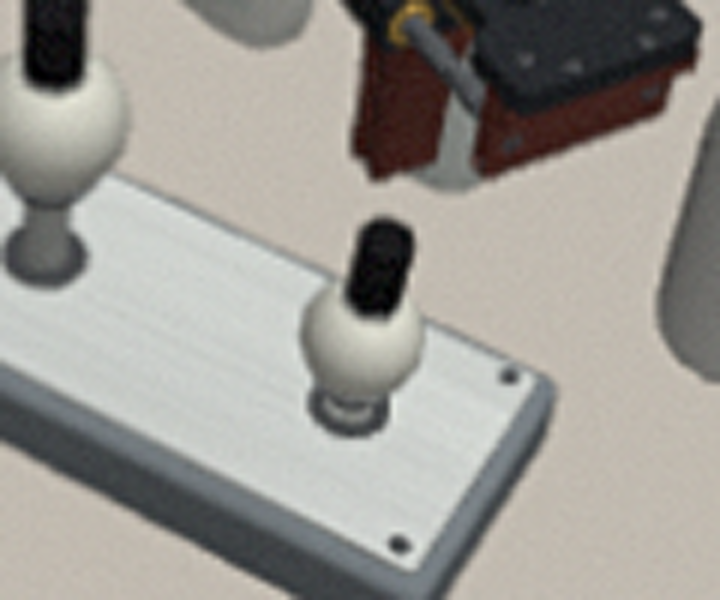

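The small flask is upright and free, ball (361,338), cap top (385,232); shift +1.5 mm in x to be over the cap, then press.

>>> step_arm([
  [0.15,0,-1,0,0,0],
  [0,0,-1,0,0,0],
  [0,0,-0.9,0,0,0],
  [0,0,-0.5,0,0,0],
  [0,0,-0.1,0,0,0],
  [0,0,-0.1,0,0,0],
  [0,0,0,0,0,0],
  [0,0,0,0,0,0],
])

```text
t: 25.55
tcp_pos: [0.5879, -0.0868, 0.139]
tcp_rot: [0.0, 0.126, 0.992, -0.0]
contact_force: [0.3, -0.4, -0.1]
gripper_width: 0.004
finger_force: 0.0
```

>>> step_arm([
  [0,0,-0.1,0,0,0],
  [0,0,-0.1,0,0,0],
  [0,0,-0.1,0,0,0],
  [0,0,-0.1,0,0,0],
  [0,0,0,0,0,0],
])

```text
t: 26.05
tcp_pos: [0.5879, -0.0867, 0.1349]
tcp_rot: [0.0, 0.126, 0.992, -0.0]
contact_force: [0.6, -0.2, 3.5]
gripper_width: 0.009
finger_force: 1.7
```

>>> step_arm([
  [0,0,-0.1,0,0,0],
  [0,0,-0.1,0,0,0],
  [0,0,-0.1,0,0,0],
  [0,0,0,0,0,0],
  [0,0,0,0,0,0],
])

```text
t: 26.55
tcp_pos: [0.5878, -0.0867, 0.1317]
tcp_rot: [0.0, 0.126, 0.992, -0.0]
contact_force: [-0.1, 0.2, 5.6]
gripper_width: 0.008
finger_force: 2.3
```

>>> step_arm([
  [0,0,-0.1,0,0,0],
  [0,0,0,0,0,0],
  [0,0,0,0,0,0],
])

```text
t: 26.85
tcp_pos: [0.5877, -0.0867, 0.1307]
tcp_rot: [0.0, 0.126, 0.992, -0.0]
contact_force: [-0.0, -0.4, 5.2]
gripper_width: 0.005
finger_force: 2.5
```

>>> step_arm([
  [0,0,-0.1,0,0,0],
  [0,0,0,0,0,0],
  [0,0,0,0,0,0],
])

```text
t: 27.15
tcp_pos: [0.5879, -0.0868, 0.1299]
tcp_rot: [0.0, 0.126, 0.992, -0.0]
contact_force: [-0.4, -0.5, 6.6]
gripper_width: 0.006
finger_force: 3.2
```

>>> step_arm([
  [0,0,-0.1,0,0,0],
  [0,0,0,0,0,0],
  [0,0,0,0,0,0],
])

```text
t: 27.45
tcp_pos: [0.5881, -0.0868, 0.1292]
tcp_rot: [0.0, 0.126, 0.992, -0.0]
contact_force: [0.3, 0.1, 7.6]
gripper_width: 0.004
finger_force: 4.0
```

Fully down (~8 N, on the cushion). Rise gently and check.

>>> step_arm([
  [0,0,0.2,0,0,0],
  [0,0,0.2,0,0,0],
  [0,0,0.2,0,0,0],
  [0,0,0.2,0,0,0],
  [0,0,0.3,0,0,0],
  [0,0,1,0,0,0],
  [0,0,3,0,0,0],
  [0,0,3,0,0,0],
  [0,0,1,0,0,0],
  [0,0,0,0,0,0],
])

```text
t: 28.45
tcp_pos: [0.5886, -0.0869, 0.2213]
tcp_rot: [0.002, 0.126, 0.992, -0.0]
contact_force: [0.4, 0.2, -0.1]
gripper_width: 0.005
finger_force: 0.0
```

>>> step_arm([
  [0,0,0,0,0,0],
  [0,0,0,0,0,0],
  [0,0,0,0,0,0],
  [0,0,0,0,0,0],
  [0,0,0,0,0,0],
])

```text
t: 28.95
tcp_pos: [0.5875, -0.0867, 0.2191]
tcp_rot: [-0.0, 0.126, 0.992, 0.0]
contact_force: [0.6, 0.1, -1.1]
gripper_width: 0.006
finger_force: 0.0
```

```bash
python3 - <<'E'
from h import *
c=r.camera("scene")
cv2.imwrite("pics/end.png",cv2.resize(c["img"][150:320,240:440],(700,595),interpolation=cv2.INTER_CUBIC))
E
```

```text
(no output)
```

View pics/end.png

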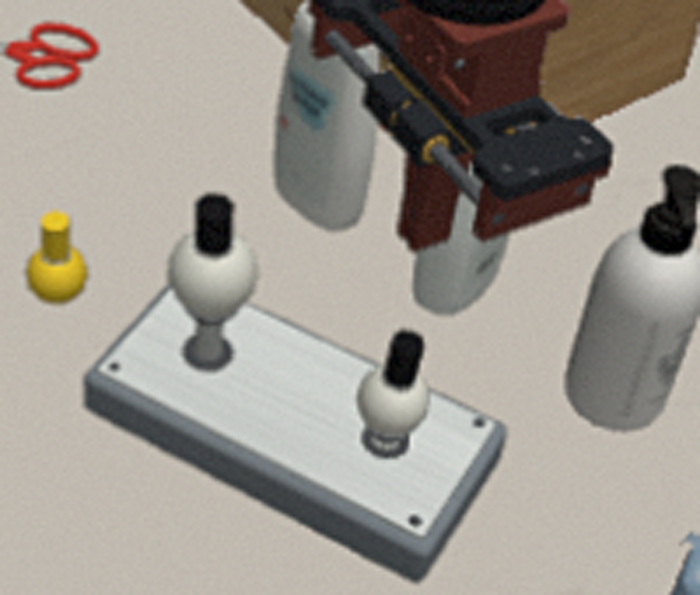

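Both flasks stand upright in their raised pockets, large at (212,265) and small at (392,395), with the arm clear. Handing in.

```bash
python3 -c "
from station import r
print(r.hand_in())"
```

```text
the job is handed in; nothing more can be done
None
```

I set both flasks in their pockets, pressed each pocket down onto its stop and let it rise, and handed the job in at about 29 s; the hand-in gave no verdict, but the last picture shows both standing upright and free.

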